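# Dust extractor to speed three

## Task

Set the dust extractor's control box to its third speed: with a fingertip laid on the knurled dial, turn it clockwise until the pointer clicks in at the mark with three pips, and take the finger off it. Then press the round start button fully down and let it come up again. Use the fingertips only and press gently: grasp and lift nothing, and leave the toy parts where they stand.

Things in the scene. Friction and masses are not known exactly. Their poses are not given: they have to be found in the camera images.
- controller: Grey control box with an aluminium top plate, 130 mm (its x) by 204 mm (its y), 45 mm tall, fixed on a plywood bridge whose top is 150 mm above the table. Origin: centre of its underside. At yaw 0 its x axis points away from the robot, its y axis to the robot's left. Dial on the left of the plate, button on the right; a toy figure stands on the plate near the front edge between them.
- dial_top (a point): Centre of the dial's top face, 57 mm above the box's underside, 12 mm above its plate; x = -10, y = +36 mm in the box's frame. The dial is a flat black knurled disc on a vertical axis, 92 mm across (too wide to grasp), let into the plate, with a flat ribbed rubber top. A finger pressed 3 to 5 mm down on it, 22 to 36 mm from the axis, and led round in an arc drags it along, perhaps slipping a little.
- dial_pointer (a point): Outer end of the aluminium pointer line on the dial's top, 44 mm from the axis; turns with the dial. Marks on the plate round the dial's far side: rows of one, two, three, four black 5 mm pips, 54 to 77 mm from the axis, at +60, +20, -20 and -60 degrees from the box's x axis (positive towards its y axis), so clockwise from above.
- dial (a joint): Angle of the dial (rad), growing clockwise seen from above: 0 = pointer at one pip, 0.7 two, 1.4 three, 2.1 four; stops just outside. Spring detents: let go, it snaps into the nearest click. Turning it out of a click takes about 0.03 N m. It starts at one or two pips, or springs there in the first instant.
- dial_spring (a joint): How far the dial is pressed down (m): it is sprung and sinks by 0 to 0.006; about 2 N to start, 6 N at 3 mm, 9.5 N at 6 mm, rigid beyond. With less than about 4 N on it a finger slips over the dial. It rises again when let go.
- start_top (a point): Centre of the top of the start button's cap: a black round cap 24 mm in diameter in a dark steel housing 40 mm across, 10 mm above it, at x = 0, y = -72 mm in the box's frame; it moves straight down.
- start (a joint): Travel of the start button (m): 0 = up, 0.006 = fully down (5 N); it springs back up when let go.
- figure: Toy figure on a round foot, 26 mm across and 47 mm tall, standing on the box's top plate at about x = -47, y = -26 mm in the box's frame; not to be disturbed. Origin: centre of its foot.
- tower: Round toy castle tower, 59 mm across, 97 mm tall, upright on the bridge to the left of the box; not to be disturbed. Origin: centre of its foot.
- guard: A second toy figure like the first, 26 mm across and 47 mm tall, standing on the bridge to the right of the box; not to be disturbed. Origin: centre of its foot.
- roof_cone: Conical toy roof, 60 mm across, 85 mm tall, standing on the bridge to the right of the box; not to be disturbed. Origin: centre of its underside.

How it is judged:
On the way, in this order (a step that is already met when the one before it is completed fails the run):
1. the dial rests clicked in at three pips, finger off it (value of joint dial between 1.28 and 1.52 rad and contact force between the arm and dial below 0.3 N), for 0.3 s.
2. the start button is pressed down (value of joint dial between 1.28 and 1.52 rad and value of joint start above 0.0048 m), for 0.05 s.
At the end, for the whole second after the job is handed in: The dial stands still at three pips (1.4 rad, within 0.12 rad), the start button has been pressed (over 4.8 mm) after that and is up again (under 1 mm), and the tower, the roof and both figures are each within 12 mm of where it stood and upright (within 0.15 rad) (value of joint dial between 1.28 and 1.52 rad and value of joint start below 0.001 m and velocity of joint dial between -0.05 and 0.05 rad/s and distance of each of figure, tower, guard, roof_cone from where it was at the start of the episode below 0.012 m and angle between each of figure, guard, tower, roof_cone's own z axis and vertical below 0.15 rad); the robot touches nothing.
It fails at once if the start button is pressed while the dial is not at three pips (value of joint start above 0.003 m and not (value of joint dial between 1.28 and 1.52 rad)).
It fails at once if the dial or the button is pressed with more than 25 N (contact force between the arm and dial above 25 N or contact force between the arm and start above 25 N).
It fails at once if a toy part is pushed, lifted or carried (over 15 mm) (distance of any of figure, tower, guard, roof_cone from where it was at the start of the episode above 0.015 m).
It also fails if it takes over 45 s, if anything falls off the work surface, if the arm or the gripper's body presses on something with over 40 N, if the wrist force passes 120 N, or if a joint passes its speed limit or range.

## Robot

A 6-joint arm with a two-finger parallel gripper is mounted at the origin on a cart in front of the work surface, level with it; the furniture and walls round the work are solid. World frame = base frame: x ahead of the robot, y to its left, z up, the work surface at z = 0. Lengths are in m, angles in rad, forces in N, time in s.
With the tool pointing down it reaches from about 0.325 to 0.9 m from the base axis. Payload 6.1 kg.
Tool frame: the origin (TCP) lies at the centre of the arm's flange, where the gripper is bolted on; the fingertips stand 173 mm ahead of it and the grasp point (between the pads) lies 155 mm ahead of it; z points along the fingers, y is the line along which they close (so a half turn about z gives the same grasp; the last joint's range is limited). The gripper opens to 85 mm and grips with 20 to 120 N. Pads are 22 mm wide; open, the fingers measure 114 mm over their backs; the gripper's body (76 mm by 85 mm) begins 54 mm behind the grasp point. The pads swing forward as they close: fully open they stand 13 mm farther back than shut.
Start: joints at [-1.309, 0.22, 1.526, -0, 1.395, -0.126], TCP at [0.236, -0.579, 0.405] pointing down, gripper open.
Joint ranges: [-2.98, 2.98], [-0.91, 2.08], [0.09, 2.57], [-1.24, 4.39], [0.2, 2.65], [-2.68, 2.68]. Speed limits (rad/s): [2.57, 2.57, 3.01, 3.14, 3.14, 3.14].

## Interface

Orientations are given as [roll, pitch, yaw] about the fixed x, y, z axes, in that order (R = Rz(yaw) Ry(pitch) Rx(roll)).
In Python, from station import ctrl gives the robot as it stands.
- The arm moves only by the shell command python3 -m crank 'ROWS'. ROWS is JSON, a list of rows, each a list of 7 numbers: the shift along the tool's x, y, z in m, then the turn, a rotation vector about the tool's x, y, z in rad, then the finger opening in m, from 0 to 0.0854. In form: [[x, y, z, rx, ry, rz, grip], ...]. A call has 1 to 20 rows; each row shifts and turns the commanded pose from where the row before left it, along the tool's axes as they then stand; what a row does not reach is not made up. A row lasts 1/10 s, in which the tool goes at most 50 mm and 8.59 degrees, less where a joint would pass 70% of its speed; a pose out of reach is approached as far as the arm can. A call is refused whole if a number of a shift passes 0.05 or a number of a turn 0.15, either way. A call with a gripper value outside its range is refused whole. The fingers move at their own pace and stop on an object; the grip force is fixed at half the most. Time passes only in rows, so rows that do not move let the fingers close. It gives the time, the measured TCP pose, the force, the opening and the grip force at its end, in the units of the state.
- ctrl.state(): the state, without advancing time (a new reading comes with each control period).
- ctrl.snapshot(name): name is "scene" or "top" or "wrist"; returns the picture (480x640x3 uint8, red, green, blue); there is no depth.
- ctrl.camera_info(name): a dict with "fx", "fy", "cx", "cy" (pixels), "k1" (the pictures are not rectified: a ray, as slopes to the right and down, at radius r is drawn at 1 + k1 r^2 times it, then the intrinsics apply), "camera_from_world" (4x4, takes a point from world to camera coordinates). Camera axes: x right, y down, z forward; pixel columns grow to the right and rows downward; lengths in m; the calibration is good to about 2 mm. A picture is of the moment at which its call begins: read the wrist's pose just before it. camera_info takes no time and is no camera call; for the wrist camera it gives the pose at the moment of the call.
- ctrl.sign_off(): hands the job in; it is judged then, once.
The state is a dict: "t": time; "joint_positions": joint angles; "qvel": joint speeds; "tau": joint torques, N m; "eef_pos": TCP position; "tool_rot": TCP orientation; "wrist_force": force on the tool from outside, world axes, zero at the start; "ft_torque": the same for the moment, N m; "opening": opening from 0.0 (shut) to 1.0 (fully open); "grip_force": force on a finger pad.
Only numpy, scipy, OpenCV 4.12 (cv2) and the standard library are available. Lean on these libraries where they do the work, as an engineer would, in place of code of your own. Each camera call takes 0.05 s, during which the arm holds its last target. There are 200 camera calls.

## Working session

There is one attempt and no reset: what is moved stays moved. The work goes in short steps, Python scripts to look and compute and a shell command to move; the robot and the scene stay as the last step left them, time stands still between calls to the robot, and variables do not carry over. Pictures are saved under pics/ and viewed, at most 10 in all, crops included, and the job is handed in when it is done.

```bash
mkdir -p pics
python3 - <<'E'
from station import ctrl
import cv2
s=ctrl.state()
for k in("t","eef_pos","tool_rot","wrist_force","opening"):print(k,s[k])
for n in("scene","top"):
    cv2.imwrite(f"pics/{n}0.png",ctrl.snapshot(n)[:,:,::-1])
    c=ctrl.camera_info(n);print(n,c)
E
```

```text
t 0.0
eef_pos [ 0.23627575 -0.57833371  0.40358122]
tool_rot [-3.13963334e+00 -2.44238240e-04  3.87803709e-01]
wrist_force [0.13358635 0.05183085 0.42258359]
opening 1.000804871059072
scene {'fx': 607.1178959588163, 'fy': 607.1178959588163, 'cx': 316.8204876943768, 'cy': 235.6832653844445, 'k1': -0.115952242039279, 'camera_from_world': array([[ 2.14820221e-01,  9.76652961e-01,  1.12486789e-03,
         2.69414912e-03],
       [ 8.33367645e-01, -1.82703010e-01, -5.21649287e-01,
        -3.15774475e-01],
       [-5.09264805e-01,  1.12998244e-01, -8.53159279e-01,
         1.30148155e+00],
       [ 0.00000000e+00,  0.00000000e+00,  0.00000000e+00,
         1.00000000e+00]])}
top {'fx': 581.5429198021319, 'fy': 581.5429198021319, 'cx': 322.43685630472856, 'cy': 232.14864933419744, 'k1': -0.15998347319075729, 'camera_from_world': array([[ 2.93121513e-02, -9.99566910e-01,  2.60587095e-03,
        -1.53634506e-01],
       [-9.92516057e-01, -2.94143642e-02, -1.18518655e-01,
         5.21251666e-01],
       [ 1.18543976e-01,  8.87667989e-04, -9.92948406e-01,
         1.02749007e+00],
       [ 0.00000000e+00,  0.00000000e+00,  0.00000000e+00,
         1.00000000e+00]])}
```

View pics/scene0.png

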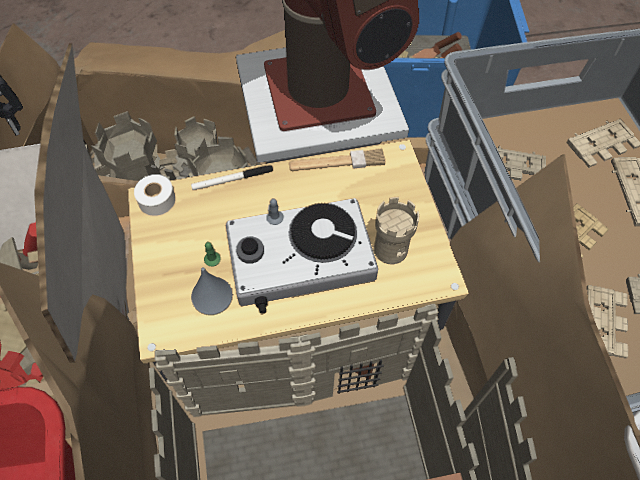

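View pics/top0.png

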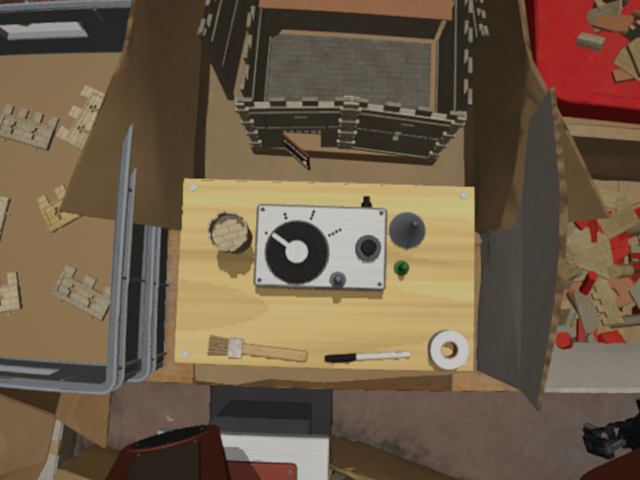

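The scene and top pictures show the box with the dial centred near (322,233) in scene and (296,252) in top. The pointer is aimed at (275,235) in top, which is the one-pip side. Next I'll enlarge both views.

Run:
```python
import cv2,numpy as np
a=cv2.imread("pics/top0.png")[190:300,200:440]; b=cv2.imread("pics/scene0.png")[185:325,180:430]
a=cv2.resize(a,None,fx=3,fy=3,interpolation=cv2.INTER_CUBIC)[:300]; b=cv2.resize(b,(720,403),interpolation=cv2.INTER_CUBIC)[:300]
cv2.imwrite("pics/crop0.png",np.vstack([a,b]))
print(720/250)
```

```text
2.88
```

View pics/crop0.png

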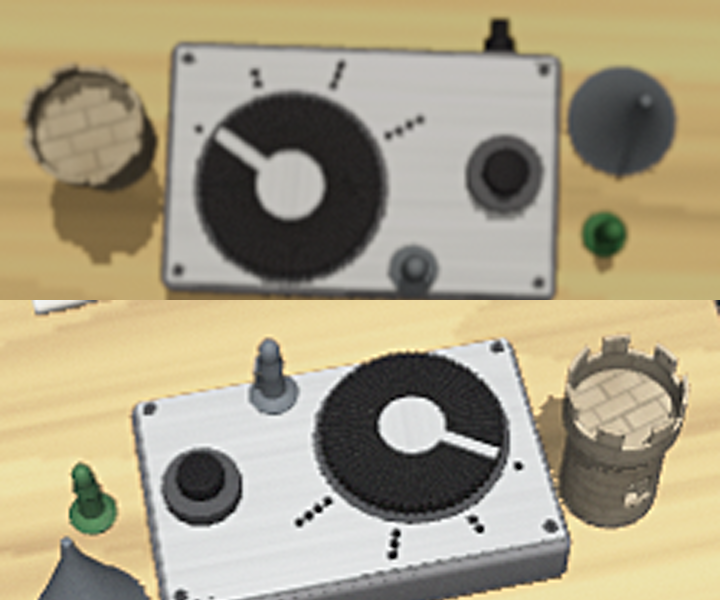

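In the crop, the pointer stands at one pip. Top-half positions are dial hub (291,186), pointer end (219,132) and button cap (505,172). Bottom-half positions are dial hub (411,425), pointer end (497,453) and cap (201,477). I'll triangulate these along with the screws.

```bash
cat > h.py <<'E'
import numpy as np,cv2
from station import ctrl
def ray(n,px,c=None):
    c=c or ctrl.camera_info(n)
    K=np.array([[c["fx"],0,c["cx"]],[0,c["fy"],c["cy"]],[0,0,1]])
    p=cv2.undistortPoints(np.array([[px]],float),K,np.array([c["k1"],0,0,0,0]))[0,0]
    M=np.array(c["camera_from_world"]);R,t=M[:3,:3],M[:3,3]
    d=R.T@[p[0],p[1],1.];return -R.T@t,d/np.linalg.norm(d)
def tri(r):
    A=sum(np.eye(3)-np.outer(d,d) for o,d in r);b=sum((np.eye(3)-np.outer(d,d))@o for o,d in r)
    X=np.linalg.solve(A,b);return X,max(np.linalg.norm(np.cross(X-o,d)) for o,d in r)
def atz(r,z): o,d=r;return o+d*(z-o[2])/d[2]
E
python3 - <<'E'
from h import *
T=lambda u,v:((u+.5)/3-.5+200,(v+.5)/3-.5+190)
S=lambda u,v:((u+.5)/2.88-.5+180,(v-300+.5)/2.88-.5+185)
P=dict(dial=((291,186),(411,425)),ptr=((219,132),(497,453)),cap=((505,172),(201,477)),nl=((178,270),(497,347)),fl=((188,58),(550,526)),nr=((539,283),(149,409)),fr=((544,69),(180,595)),
tower=((85,127),(625,408)),fighead=((414,267),(268,346)))
np.set_printoptions(precision=4,suppress=True)
W={}
for k,(a,b) in P.items():
    W[k],e=tri([ray("top",T(*a)),ray("scene",S(*b))]);print(k,W[k],round(e,4))
print("top view at known z: dial",atz(ray("top",T(291,186)),.207),"cap",atz(ray("top",T(505,172)),.205))
print("scene: dial",atz(ray("scene",S(411,425)),.207))
for a,b in(("nr","nl"),("fr","fl")):
    d=W[b]-W[a];print("yaw",np.arctan2(-d[0],d[1]))
d=W["dial"]-W["cap"];print("yaw dialcap",np.arctan2(-d[0],d[1])-np.arctan2(10,108),np.linalg.norm(d))
d=W["ptr"]-W["dial"];print("ptr ang",np.degrees(np.arctan2(d[1],d[0])),np.linalg.norm(d))
E
```

```text
dial [ 0.4738 -0.0997  0.2073] 0.0007
ptr [ 0.4999 -0.0623  0.2092] 0.0008
cap [ 0.4836 -0.2069  0.2115] 0.0007
nl [ 0.4301 -0.0436  0.1967] 0.0004
fl [ 0.539  -0.0443  0.1971] 0.0003
nr [ 0.429  -0.2266  0.1964] 0.0007
fr [ 0.5384 -0.227   0.1989] 0.0006
tower [0.4984 0.0024 0.2264] 0.0003
fighead [ 0.4336 -0.1624  0.2392] 0.0001
top view at known z: dial [ 0.4737 -0.1003  0.207 ] cap [ 0.4842 -0.2081  0.205 ]
scene: dial [ 0.4737 -0.099   0.207 ]
yaw -0.006258115638772535
yaw -0.0031094925873618316
yaw dialcap -0.0010222881689504193 0.10775557480967238
ptr ang 55.0677031088027 0.045618459258446604
```

The geometry checks out: yaw ≈ 0, dial axis (0.474,-0.100), dial top z ≈ 0.207, plate ≈ 0.197. The grey side panel stands between the arm and the work, so I'll measure its top corners.

Run:
```python
from h import *
np.set_printoptions(precision=3,suppress=True)
for a,b in(((541,406),(75,45)),((554,90),(70,356)),((478,346),(130,226))):
    print(tri([ray("top",a),ray("scene",b)]))
for z in(0.,.15,.3,.4):print(z,atz(ray("top",(541,406)),z),atz(ray("top",(554,90)),z),atz(ray("scene",(75,45)),z),atz(ray("scene",(70,356)),z))
a=cv2.imread("pics/top0.png")[80:420,440:640];b=cv2.imread("pics/scene0.png")[0:380,0:200]
cv2.imwrite("pics/panel.png",np.hstack([cv2.resize(a,(340,578)),cv2.resize(b,(304,578))]))
```

```text
(array([ 0.29 , -0.38 ,  0.447]), np.float64(0.005339208553842843))
(array([ 0.674, -0.414,  0.392]), np.float64(0.01476838995775044))
(array([ 0.331, -0.402,  0.096]), np.float64(0.0058489455947489345))
0.0 [ 0.212 -0.56   0.   ] [ 0.831 -0.595  0.   ] [-0.274 -0.525  0.   ] [ 0.502 -0.534  0.   ]
0.15 [ 0.238 -0.501  0.15 ] [ 0.771 -0.532  0.15 ] [-0.084 -0.474  0.15 ] [ 0.569 -0.482  0.15 ]
0.3 [ 0.264 -0.443  0.3  ] [ 0.711 -0.469  0.3  ] [ 0.107 -0.424  0.3  ] [ 0.636 -0.43   0.3  ]
0.4 [ 0.281 -0.404  0.4  ] [ 0.672 -0.427  0.4  ] [ 0.233 -0.39   0.4  ] [ 0.681 -0.396  0.4  ]
```

View pics/panel.png

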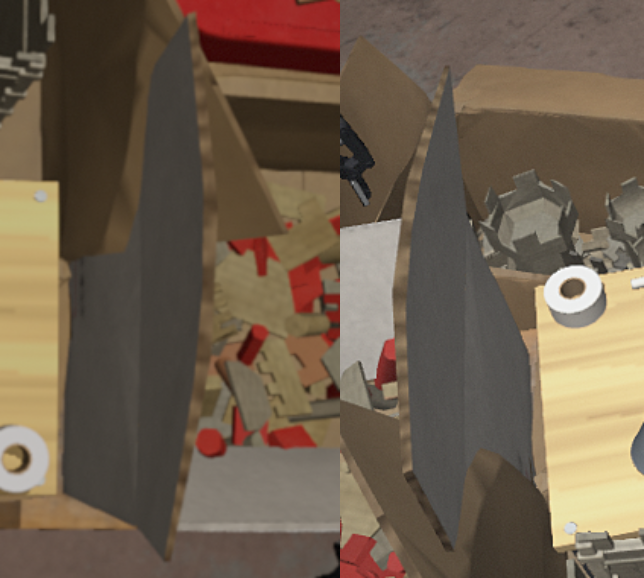

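The crop shows the panel rising to z ≈ 0.45 over x 0.29–0.67 at y ≈ -0.39, with its near end around (541,406) in the top view. The start pose is outside it. I'll close the fingers, rise, retract radially (tool -y), swing in around its near end, then extend.

```bash
python3 -m crank '[[0,0,-0.03,0,0,0,0],[0,-0.02,-0.03,0,0,0,0],[0,-0.03,-0.03,0,0,0,0],[0,-0.03,-0.03,0,0,0,0],[0,-0.03,-0.03,0,0,0,0],[0,-0.03,0,0,0,0,0],[0,-0.03,0,0,0,0,0],[0,-0.03,0,0,0,0,0],[0,-0.03,0,0,0,0,0],[0,-0.015,0,0,0,0,0],[0,0,0,0,0,0,0]]'
```

```text
t: 1.2
eef_pos: [0.1433, -0.3505, 0.555]
tool_rot: [3.14, 0.0, 0.388]
wrist_force: [-0.5, -0.9, 0.5]
opening: 0.002
grip_force: 0.0
```

```bash
python3 -m crank '[[0.038,-0.002,0,0,0,-0.1,0],[0.038,-0.002,0,0,0,-0.1,0],[0.038,-0.002,0,0,0,-0.1,0],[0.038,-0.002,0,0,0,-0.1,0],[0.038,-0.002,0,0,0,-0.1,0],[0.038,-0.002,0,0,0,-0.1,0],[0.038,-0.002,0,0,0,-0.1,0],[0.038,-0.002,0,0,0,-0.1,0],[0.038,-0.002,0,0,0,-0.1,0],[0.038,-0.002,0,0,0,-0.1,0],[0,0,0,0,0,0,0]]'
```

```text
t: 2.3
eef_pos: [0.3745, -0.0648, 0.5545]
tool_rot: [-3.141, -0.002, 1.396]
wrist_force: [0.4, 0.2, 0.8]
opening: 0.003
grip_force: 0.0
```

```bash
python3 -m crank '[[0,0,0,0,0,-0.145,0],[0,0,0,0,0,-0.145,0],[0,0,0,0,0,-0.145,0],[-0.015,0.029,0.025,0,0,0,0],[-0.015,0.029,0.03,0,0,0,0],[-0.015,0.029,0.03,0,0,0,0],[-0.015,0.029,0.035,0,0,0,0],[0,0,0.02,0,0,0,0],[0,0,0.015,0,0,0,0],[0,0,0,0,0,0,0],[0,0,0,0,0,0,0]]'
python3 - <<'E'
from h import *
c=ctrl.camera_info("scene");s=ctrl.snapshot("scene")
w=ctrl.snapshot("wrist")
b=cv2.resize(s[150:330,180:430],(500,360));w=cv2.resize(w,(300,225))
o=np.zeros((360,800,3),np.uint8);o[:,:500]=b;o[:225,500:]=w
cv2.imwrite("pics/near.png",o[:,:,::-1])
E
```

```text
t: 3.4
eef_pos: [0.5006, -0.0976, 0.4005]
tool_rot: [3.141, 0.001, 1.822]
wrist_force: [-1.1, -0.5, 0.3]
opening: 0.002
grip_force: 0.0
```

View pics/near.png

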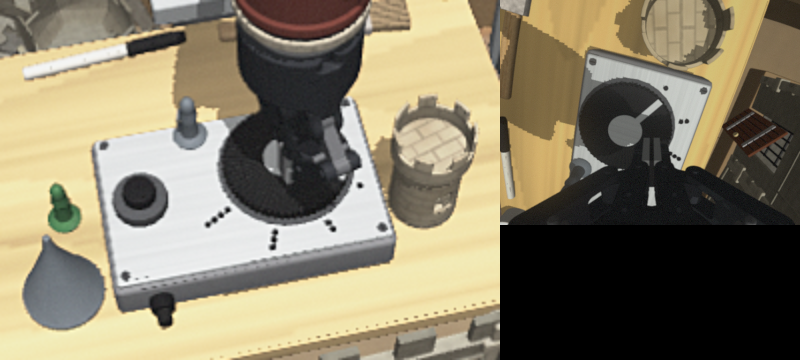

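The picture shows the shut fingertip just above the dial, on the far-left side of the hub and clear of the tower and the figure. I'll trim to radius 30 mm and come down slowly.

```bash
python3 -m crank '[[0.004,0.004,0.01,0,0,0,0],[0,0,0.005,0,0,0,0],[0,0,0.002,0,0,0,0],[0,0,0,0,0,0,0],[0,0,0,0,0,0,0]]'; python3 -m crank '[[0,0,0.002,0,0,0,0],[0,0,0.002,0,0,0,0],[0,0,0,0,0,0,0]]'
```

```text
t: 4.0
eef_pos: [0.5035, -0.0923, 0.3828]
tool_rot: [-3.142, 0.0, 1.823]
wrist_force: [0.8, 0.0, -0.2]
opening: 0.001
grip_force: 0.0
t: 4.3
eef_pos: [0.5037, -0.0924, 0.3791]
tool_rot: [3.141, 0.0, 1.823]
wrist_force: [0.3, 0.6, 2.8]
opening: -0.002
grip_force: 1.5
```

```bash
python3 -m crank '[[0,0,0.001,0,0,0,0],[0,0,0.001,0,0,0,0],[0,0,0.001,0,0,0,0],[0,0,0.0005,0,0,0,0],[0,0,0,0,0,0,0]]'
```

```text
t: 4.8
eef_pos: [0.5038, -0.0924, 0.3762]
tool_rot: [3.14, 0.001, 1.823]
wrist_force: [0.1, 1.2, 7.5]
opening: -0.002
grip_force: 3.6
```

```bash
python3 -m crank '[[-0.0021,-0.0001,0,0,0,0.07,0],[-0.0021,-0.0001,0,0,0,0.07,0],[-0.0021,-0.0001,0,0,0,0.07,0],[-0.0021,-0.0001,0,0,0,0.07,0],[-0.0021,-0.0001,0,0,0,0.07,0],[-0.0021,-0.0001,0,0,0,0.07,0],[-0.0021,-0.0001,0,0,0,0.07,0],[-0.0021,-0.0001,0,0,0,0.07,0],[-0.0021,-0.0001,0,0,0,0.07,0],[-0.0021,-0.0001,0,0,0,0.07,0]]'
```

```text
t: 5.8
eef_pos: [0.5013, -0.1126, 0.376]
tool_rot: [3.141, -0.001, 1.12]
wrist_force: [-0.6, 3.9, 6.8]
opening: 0.002
grip_force: 3.5
```

```bash
python3 -m crank '[[-0.0021,-0.0001,0,0,0,0.07,0],[-0.0021,-0.0001,0,0,0,0.07,0],[-0.0021,-0.0001,0,0,0,0.07,0],[-0.0021,-0.0001,0,0,0,0.07,0],[-0.0021,-0.0001,0,0,0,0.07,0],[-0.0021,-0.0001,0,0,0,0.07,0],[-0.0021,-0.0001,0,0,0,0.07,0],[-0.0021,-0.0001,0,0,0,0.07,0],[-0.0021,-0.0001,0,0,0,0.07,0],[-0.0021,-0.0001,0,0,0,0.07,0],[0,0,0,0,0,0,0]]'
python3 - <<'E'
from h import *
s=ctrl.snapshot("scene");w=ctrl.snapshot("wrist")
b=cv2.resize(s[160:300,200:400],(400,280));w=cv2.resize(w,(400,300))
o=np.zeros((300,800,3),np.uint8);o[:280,:400]=b;o[:,400:]=w
cv2.imwrite("pics/turned.png",o[:,:,::-1])
E
```

```text
t: 6.9
eef_pos: [0.4864, -0.1267, 0.3761]
tool_rot: [-3.141, -0.001, 0.421]
wrist_force: [-0.8, 3.7, 7.9]
opening: -0.0
grip_force: 3.5
```

View pics/turned.png

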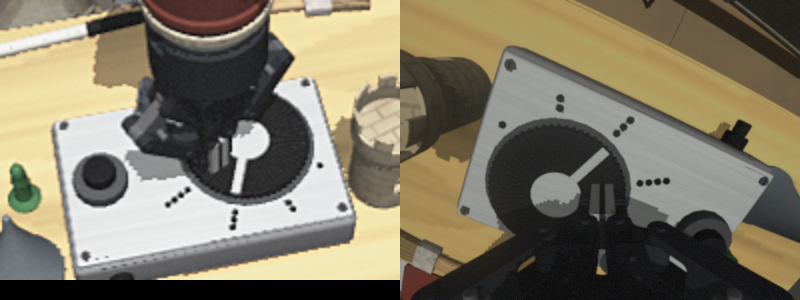

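The picture shows the pointer end at (238,190), lined up with the three-pip row at (234,212). I'll lift straight off.

```bash
python3 -m crank '[[0,0,-0.003,0,0,0,0],[0,0,-0.005,0,0,0,0],[0,0,-0.02,0,0,0,0],[0,0,-0.03,0,0,0,0],[0,0,-0.03,0,0,0,0],[0,0,0,0,0,0,0],[0,0,0,0,0,0,0],[0,0,0,0,0,0,0],[0,0,0,0,0,0,0]]'
python3 - <<'E'
from h import *
s=ctrl.snapshot("scene");w=ctrl.snapshot("wrist")
b=cv2.resize(s[160:320,180:420],(480,320));w=cv2.resize(w,(320,240))
o=np.zeros((320,800,3),np.uint8);o[:,:480]=b;o[:240,480:]=w
cv2.imwrite("pics/lifted.png",o[:,:,::-1])
E
```

```text
t: 7.9
eef_pos: [0.486, -0.127, 0.4616]
tool_rot: [-3.14, 0.002, 0.423]
wrist_force: [1.2, -0.7, -0.2]
opening: -0.001
grip_force: 0.0
```

View pics/lifted.png

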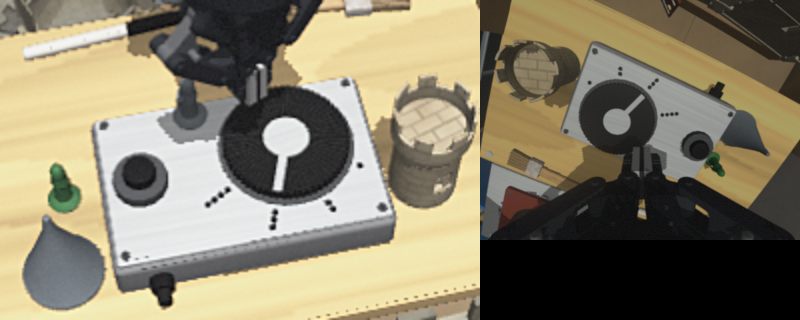

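The dial rests with the pointer at (279,188), aimed at the three-pip row at (275,218), and all the toys are standing. Next I'll move over the button and turn the fingers' line away from the cone and figure.

```bash
python3 -m crank '[[-0.012,0.024,0,0,0,0,0],[-0.0115,0.0245,0,0,0,0,0],[-0.0115,0.0245,0,0,0,0,0],[0,0,0,0,0,-0.144,0],[0,0,0,0,0,-0.144,0],[0,0,0,0,0,-0.144,0],[0,0,0,0,0,-0.144,0],[0,0,0,0,0,-0.144,0],[0,0,0,0,0,-0.144,0],[0,0,0,0,0,-0.144,0],[0,0,0,0,0,-0.144,0],[0,0,0.025,0,0,0,0],[0,0,0.02,0,0,0,0],[0,0,0.01,0,0,0,0],[0,0,0,0,0,0,0],[0,0,0,0,0,0,0]]'
```

```text
t: 9.6
eef_pos: [0.4845, -0.2081, 0.4086]
tool_rot: [3.141, 0.0, 1.575]
wrist_force: [-0.1, -0.1, 1.9]
opening: -0.004
grip_force: 0.0
```

```bash
python3 -m crank '[[0,0,0.01,0,0,0,0],[0,0,0.006,0,0,0,0],[0,0,0.002,0,0,0,0],[0,0,0,0,0,0,0],[0,0,0,0,0,0,0]]'; python3 -m crank '[[0,0,0.002,0,0,0,0],[0,0,0.002,0,0,0,0],[0,0,0.002,0,0,0,0],[0,0,0,0,0,0,0]]'
```

```text
t: 10.1
eef_pos: [0.4843, -0.208, 0.3905]
tool_rot: [-3.142, -0.0, 1.575]
wrist_force: [-0.2, 0.7, 1.1]
opening: 0.003
grip_force: 0.4
t: 10.5
eef_pos: [0.4845, -0.208, 0.3846]
tool_rot: [3.141, 0.0, 1.575]
wrist_force: [-1.3, 1.2, 4.4]
opening: 0.002
grip_force: 2.3
```

```bash
python3 -m crank '[[0,0,0.001,0,0,0,0],[0,0,0,0,0,0,0],[0,0,0,0,0,0,0]]'; python3 -m crank '[[0,0,0.001,0,0,0,0],[0,0,0,0,0,0,0],[0,0,0,0,0,0,0]]'
```

```text
t: 10.8
eef_pos: [0.4845, -0.208, 0.3843]
tool_rot: [3.141, 0.001, 1.575]
wrist_force: [-3.2, 1.3, 7.7]
opening: 0.002
grip_force: 4.2
t: 11.1
eef_pos: [0.4845, -0.208, 0.3843]
tool_rot: [3.14, 0.001, 1.575]
wrist_force: [-5.3, 2.5, 13.7]
opening: 0.005
grip_force: 6.6
```

The TCP stopped at 0.3843 with the force climbing past the 5 N needed, so the button is fully down. I'll let it up and draw back.

```bash
python3 -m crank '[[0,0,-0.004,0,0,0,0],[0,0,-0.01,0,0,0,0],[0,0,-0.03,0,0,0,0],[0,0,-0.04,0,0,0,0],[0,0,-0.04,0,0,0,0],[0,-0.03,-0.03,0,0,0,0],[0,-0.04,0,0,0,0,0],[0,-0.04,0,0,0,0,0],[0,0,0,0,0,0,0],[0,0,0,0,0,0,0],[0,0,0,0,0,0,0]]'
python3 - <<'E'
from h import *
s=ctrl.snapshot("scene");w=ctrl.snapshot("top")
b=cv2.resize(s[160:320,180:420],(480,320));w=cv2.resize(w[190:310,200:440],(320,160))
o=np.zeros((320,800,3),np.uint8);o[:,:480]=b;o[:160,480:]=w
cv2.imwrite("pics/end.png",o[:,:,::-1])
E
```

```text
t: 12.2
eef_pos: [0.3748, -0.2085, 0.5362]
tool_rot: [3.141, -0.0, 1.575]
wrist_force: [0.0, 0.9, -1.0]
opening: -0.002
grip_force: 0.0
```

View pics/end.png

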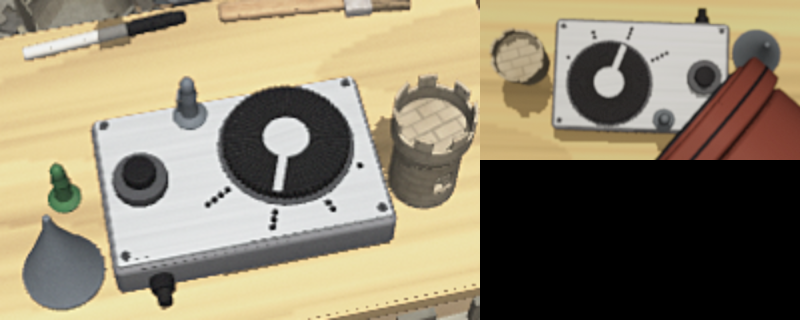

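The pointer is at the three pips (279,188), the button is up (138,172), the toys stand where they were, and the arm is clear.

```bash
python3 -c "
from station import ctrl
print(ctrl.sign_off())"
```

```text
the job is handed in; nothing more can be done
None
```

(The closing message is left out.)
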